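# Fit the arbor spacer and hold the plunger gauge on the wheel's pad

## Robot

A 7-joint arm with a two-finger parallel gripper is mounted at the origin on the work surface. World frame = base frame: x ahead of the robot, y to its left, z up, the work surface at z = 0. Lengths are in m, angles in rad, forces in N, time in s.
With the tool pointing down it reaches from about 0.35 to 0.9 m from the base axis. Payload 8.1 kg.
Tool frame: the origin (TCP) lies midway between the tips of the shut fingers; the grasp point (between the pads) lies 19 mm behind it; x points along the fingers, z is the direction in which the jaws open and shut, and the axes are right-handed (so a half turn about x gives the same grasp; the last joint's range is limited). The gripper opens to 92 mm and grips with 3 to 60 N. Pads are 19 mm wide; open, the fingers measure 130 mm over their backs; the gripper's body (75 mm by 190 mm) begins 47 mm behind the grasp point.
Start: joints at [-1.346, 0.434, 0.025, 1.573, -0.012, 1.134, -0.075], TCP at [0.201, 0.592, 0.227] pointing down, gripper open.
Joint ranges: [-2.62, 2.62], [-0.44, 2.09], [-1.27, 1.32], [0.08, 2.57], [-1.32, 4.46], [0.12, 2], [-2.74, 2.74]. Speed limits (rad/s): [2.22, 2.22, 3.01, 3.01, 3.14, 3.14, 3.14].

## Interface

Orientations are given as a rotation vector (axis times angle).
In Python, from workcell import manip gives the robot as it stands.
- The arm moves only by the shell command python3 -m jog 'ROWS' [OPENING]. ROWS is text: rows parted by semicolons, each of 6 numbers parted by spaces: the shift along the tool's x, y, z in mm, then the turn, a rotation vector about the tool's x, y, z in rad. A call has 1 to 10 rows; each row shifts and turns the commanded pose from where the row before left it, along the tool's axes as they then stand; what a row does not reach is not made up. A row lasts 1/12 s, in which the tool goes at most 41.7 mm and 7.16 degrees, less where a joint would pass 70% of its speed; a pose out of reach is approached as far as the arm can. A call is refused whole if a number of a shift passes 41.7 or a number of a turn 0.125, either way. A call with a gripper value outside its range is refused whole. OPENING is the opening, from -1 (shut) to 1 (fully open), set as the call begins (- or left out, the last holds). The fingers move at their own pace and stop on an object; the grip force is fixed at half the most. Time passes only in rows, so rows that do not move let the fingers close. It gives the time, the measured TCP pose, the force and the opening at its end, in the units of the state.
- manip.get_obs(): the state, without advancing time (a new reading comes with each control period).
- manip.grab_frame(name): name is "side" or "top" or "wrist"; returns the picture (480x640x3 uint8, blue, green, red); there is no depth.
- manip.camera_model(name): a dict with "fx", "fy", "cx", "cy" (pixels), "camera_from_world" (4x4, takes a point from world to camera coordinates); the wrist camera has in their place "T_tool_cam" (4x4, takes a point from camera to tool coordinates, whose origin is the TCP and whose axes are the tool frame's). Camera axes: x right, y down, z forward; pixel columns grow to the right and rows downward; lengths in m; the calibration is good to about 2 mm. A picture is of the moment at which its call begins: read the wrist's pose just before it. camera_model takes no time and is no camera call.
- manip.job_done(): hands the job in, once; it reports no verdict.
The state is a dict: "t": time; "joints": joint angles; "dq": joint speeds; "joint_efforts": joint torques, N m; "ee_pos": TCP position; "tcp_rot": TCP orientation; "force": force on the tool from outside, world axes, zero at the start; "moment": the same for the moment, N m; "opening": finger opening in m.
Only numpy, scipy, OpenCV 4.12 (cv2) and the standard library are available. Lean on these libraries where they do the work, as an engineer would, in place of code of your own. Each camera call takes 0.05 s, during which the arm holds its last target. There are 200 camera calls.

## Task

Slide the taller of the two aluminium rings over the upright arbor until it sits flat on the grinding wheel's hub, and let go of it. Then lift the plunger gauge out of its wooden stand and hold its point on the middle of the round steel pad on the wheel's bevel, square to the bevel, pressing lightly so that its sprung plunger goes in about half way. Finish while still holding the gauge pressed there, and leave the other things on the bench where they are.

Things in the scene. Friction and masses are not known exactly. Their poses are not given: they have to be found in the camera images.
- wheel: Fixed: brown-grey grinding wheel, 152 mm across, flat about an upright steel arbor on a grey foot. Origin on the bench on the arbor's axis. Flat hub face (radius 28 mm) at z 66 mm; from there a bevel slopes down and outward at 20 degrees to radius 76 mm, z 48.5 mm. Arbor 16 mm thick, top at z 112 mm, chamfered 4 mm. Pad on the bevel in the body's +x direction; two 8 mm dark screw heads are not it.
- seat (a point): Centre of the wheel's flat hub face, on the arbor's axis, 66 mm above the bench: where the underside of the spacer must come to rest. z up.
- pad: Round steel pad, 16 mm in diameter, standing 1.5 mm proud of the bevel, 52 mm out from the arbor's axis. Part of the fixed wheel. Its z axis is square to the bevel, pointing out of it (leaning 20 degrees from vertical, away from the arbor). Origin on its axis 3 mm below its face.
- spot (a point): Middle of the pad's outer face (a tiny dark dot): where the gauge's point must press. Axes as pad: z square to the bevel, outward.
- spacer: The taller loose aluminium ring: outer diameter 34 mm, bore 19 mm, height 30 mm, about 60 g, standing on the cream parts mat. Origin at the centre of its underside, z along its axis.
- stand: Fixed wooden block 70 x 70 mm, 60 mm high, with an upright 21 mm hole right through its middle that holds the gauge. Origin at the centre of its underside.
- gauge: Loose pen-like aluminium plunger gauge, about 0.11 kg, hanging upright in the stand by its collar. Origin: centre of the collar's underside; z along the gauge, away from its point. Barrel 18 mm thick, z -25 to +62 mm; collar 28 mm thick, z 0 to 6 mm, rests on the stand. Grip the barrel above the collar. Plunger's point, when out, at z -42 mm. Lift it about 45 mm to clear the stand.
- tip (a point): The round point (3 mm radius) of the gauge's steel plunger; moves with the plunger. z along the gauge, away from the point.
- plunger (a joint): How far the plunger is pushed into the gauge: 0 (out) to 0.008 m (fully in). Spring: about 1.1 N to start moving, then 0.7 N per mm: 3.9 N half way, 6.7 N fully in.
- mat: Cream parts mat 200 x 130 mm, 3 mm thick, fixed; the two rings stand on it, about 100 mm apart along its long (x) axis. Origin at the centre of its underside.
- collar: Bystander: the lower loose aluminium ring, outer diameter 40 mm, bore 19 mm, height 12 mm, on the mat; not the one to fit. Origin at the centre of its underside.
- stone_a: Bystander: rough green stone, about 42 x 28 x 26 mm, near the robot. Origin under its centre.
- stone_b: Bystander: rough teal stone, about 55 x 37 x 34 mm, beyond the wheel. Origin under its centre.
- stone_c: Bystander: rough olive stone, about 48 x 32 x 30 mm, beyond the wheel. Origin under its centre.
- jar: Bystander: closed jar, 56 mm in diameter, 65 mm high. Origin under its centre.
- wrench: Bystander: steel wrench, 160 mm long, lying beyond the wheel. Origin at its middle.
- brush: Bystander: brush, 170 mm long, lying beyond the wheel. Origin at its middle.
- nut: Bystander: round brass nut, 26 mm in diameter, 11 mm high, near the robot. Origin under its centre.

How it is judged:
On the way, in this order (a step that is already met when the one before it is completed fails the run):
1. the tall ring sits flat on the wheel's hub, round the arbor, and has been let go (z of spacer in the frame of seat between -0.003 and 0.003 m and horizontal distance between spacer and seat below 0.004 m and angle between spacer's own z axis and vertical below 0.06 rad and contact force between the fingers and spacer below 0.1 N), for 0.2 s.
2. the gauge is held in the gripper, clear of its stand (height (world z) of gauge above 0.105 m and contact force between the fingers and gauge above 1 N), for 0.1 s.
At the end, for the whole second after the job is handed in: Tall ring flat on the hub (3 mm in height, 4 mm sideways), untouched; gauge still gripped and at rest, point within 5.5 mm of the pad's middle, within 8 degrees of square to the bevel, plunger in 1.5 to 6.5 mm, pressing the pad with 1.2 to 8 N (all of step 1 and distance between tip and spot below 0.0055 m and angle between the z axis of gauge and the z axis of pad, either way round below 0.14 rad and value of joint plunger between 0.0015 and 0.0065 m and contact force between gauge and pad between 1.2 and 8 N and contact force between the fingers and gauge above 1 N and linear speed of gauge below 0.02 m/s); the arm keeps its last pose, push and grip.
It fails at once if a bystander is moved by more than 30 mm (distance of any of collar, stone_a, stone_b, stone_c, jar, wrench, brush, nut from where it was at the start of the episode above 0.03 m).
It fails at once if the gauge is pushed hard (over 20 N) against the wheel or its pad (contact force between gauge and wheel above 20 N).
It also fails if it takes over 62 s, if anything falls off the work surface, if the arm or the gripper's body presses on something with over 40 N, if the wrist force passes 120 N, or if a joint passes its speed limit or range.

## Working session

There is one attempt and no reset: what is moved stays moved. The work goes in short steps, Python scripts to look and compute and a shell command to move; the robot and the scene stay as the last step left them, time stands still between calls to the robot, and variables do not carry over. Pictures are saved under pics/ and viewed, about 8 in all and at most 12, crops included, and the job is handed in when it is done.

```bash
mkdir -p pics; ls; python3 - <<'E'
from workcell import manip
import cv2,numpy as np
o=manip.get_obs();print({k:np.round(v,4) for k,v in o.items()})
for n in("side","top"):
    cv2.imwrite(f"pics/{n}0.png",manip.grab_frame(n))
for n in("side","top","wrist"):print(n,{k:np.round(v,4).tolist() for k,v in manip.camera_model(n).items()})
E
```

```text
pics
{'t': np.float64(0.0), 'joints': array([-1.3456,  0.4352,  0.0249,  1.5741, -0.0116,  1.134 , -0.0751]), 'dq': array([-0.0003, -0.0008,  0.0004, -0.0007,  0.0002,  0.0014, -0.0009]), 'joint_efforts': array([-7.00000e-04, -6.67836e+01,  9.84800e-01, -3.14476e+01,
       -6.06000e-02,  4.21000e-02,  2.00000e-04]), 'ee_pos': array([0.2011, 0.5912, 0.2259]), 'tcp_rot': array([-0.9655,  1.3479,  0.9637]), 'force': array([ 0.1205, -0.2315, -0.3894]), 'moment': array([ 0.0009, -0.0063, -0.023 ]), 'opening': np.float64(0.0916)}
side {'fx': 475.7313, 'fy': 475.7313, 'cx': 322.0441, 'cy': 233.0132, 'camera_from_world': [[-0.9999, 0.0055, -0.0125, 0.5928], [0.0123, 0.7501, -0.6612, 0.035], [0.0058, -0.6613, -0.7501, 0.9293], [0.0, 0.0, 0.0, 1.0]]}
top {'fx': 511.4448, 'fy': 511.4448, 'cx': 318.3692, 'cy': 236.2149, 'camera_from_world': [[-0.0084, -1.0, 0.0043, 0.0022], [-0.9909, 0.0078, -0.1346, 0.5904], [0.1346, -0.0054, -0.9909, 1.006], [0.0, 0.0, 0.0, 1.0]]}
wrist {'fx': 416.3731, 'fy': 416.3731, 'cx': 312.166, 'cy': 239.1435, 'T_tool_cam': [[0.0008, -0.2811, 0.9597, -0.1581], [-0.0015, -0.9597, -0.2811, 0.0758], [1.0, -0.0013, -0.0012, -0.0008], [0.0, 0.0, 0.0, 1.0]]}
```

View pics/top0.png

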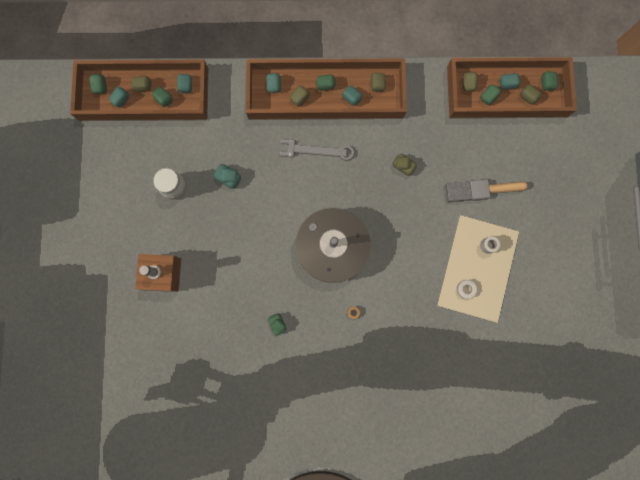

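View pics/side0.png

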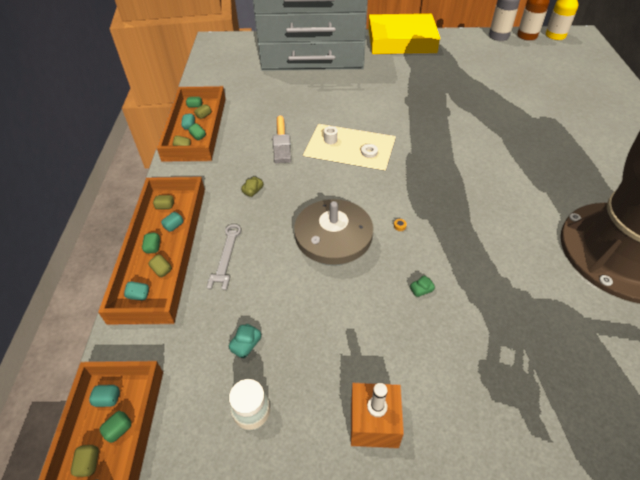

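```bash
cat >h.py <<'E'
from workcell import manip
import cv2,numpy as np
from scipy.spatial.transform import Rotation as R
def cam(n,obs=None):
    m=manip.camera_model(n);K=np.array([[m["fx"],0,m["cx"]],[0,m["fy"],m["cy"]],[0,0,1]])
    if n=="wrist":
        o=obs or manip.get_obs();T=np.eye(4);T[:3,:3]=R.from_rotvec(o["tcp_rot"]).as_matrix();T[:3,3]=o["ee_pos"]
        W=np.array(T@np.array(m["T_tool_cam"]))
    else: W=np.linalg.inv(m["camera_from_world"])
    return K,W
def ray(c,uv):
    K,W=c;d=W[:3,:3]@np.linalg.solve(K,[uv[0],uv[1],1]);return W[:3,3],d
def onz(c,uv,z):
    o,d=ray(c,uv);return o+d*(z-o[2])/d[2]
def proj(c,p):
    K,W=c;q=K@(W[:3,:3].T@(np.array(p)-W[:3,3]));return q[:2]/q[2]
E
python3 - <<'E'
from h import *
T=cam("top");S=cam("side")
for n,z,a,b in[("tall",.033,(491,242),(331,129)),("low",.015,(467,288),(370,149)),("hub",.066,(334,244),(333,221)),("arbtop",.112,(334,239),(334,205)),("pad",.0587,(312,227),(315,240)),("gaugetop",.122,(145,270),(380,389)),("collar",.066,(154,272),(377,406)),("jar",.065,(166,181),(248,394)),("nut",.011,(354,312),(400,223)),("screw1",.058,(358,236),(361,226))]:
    print(n,onz(T,a,z).round(4),onz(S,b,z).round(4))
E
```

```text
tall [ 0.5765 -0.3579  0.033 ] [ 0.5689 -0.3611  0.033 ]
low [ 0.4832 -0.3093  0.015 ] [ 0.4778 -0.3057  0.015 ]
hub [ 0.5709 -0.0335  0.066 ] [ 0.5711 -0.0282  0.066 ]
arbtop [ 0.575  -0.0319  0.112 ] [ 0.5696 -0.0252  0.112 ]
pad [0.6066 0.0101 0.0587] [0.6053 0.0124 0.0587]
gaugetop [0.5182 0.3214 0.122 ] [0.5169 0.3257 0.122 ]
collar [0.5182 0.3222 0.066 ] [0.5168 0.3263 0.066 ]
jar [0.7021 0.3047 0.065 ] [0.6999 0.3067 0.065 ]
nut [ 0.4361 -0.0749  0.011 ] [ 0.4333 -0.0713  0.011 ]
screw1 [ 0.5877 -0.0822  0.058 ] [ 0.5181 -0.0218  0.058 ]
```

```bash
python3 - <<'E'
from h import *
o=manip.get_obs();M=R.from_rotvec(o["tcp_rot"]).as_matrix();print(M.round(3))
print((M.T@(np.array([.573,-.36,.20])-o["ee_pos"])*1000).round(1))
E
```

```text
[[-0.    -0.947  0.322]
 [-0.001  0.322  0.947]
 [-1.    -0.    -0.001]]
[  27.2 -658.4 -780.8]
```

```bash
r="0 -25 -30 0 0 0"; python3 -m jog '0 -25 -30 0 0 0;0 -25 -30 0 0 0;0 -25 -30 0 0 0;0 -25 -30 0 0 0;0 -25 -30 0 0 0;0 -25 -30 0 0 0;0 -25 -30 0 0 0;0 -25 -30 0 0 0;0 -25 -30 0 0 0;0 -25 -30 0 0 0'; python3 -m jog '0 -25 -30 0 0 0;0 -25 -30 0 0 0;0 -25 -30 0 0 0;0 -25 -30 0 0 0;0 -25 -30 0 0 0;0 -25 -30 0 0 0;0 -25 -30 0 0 0;0 -25 -30 0 0 0;0 -25 -30 0 0 0;0 -25 -30 0 0 0'
```

```text
t: 0.93
ee_pos: [0.3414, 0.2252, 0.2266]
tcp_rot: [-0.964, 1.347, 0.965]
force: [1.3, 0.7, -0.1]
opening: 0.0917
t: 1.77
ee_pos: [0.4815, -0.1391, 0.2266]
tcp_rot: [-0.965, 1.346, 0.965]
force: [0.0, 1.1, 0.1]
opening: 0.0919
```

```bash
python3 -m jog '4 -26 -30 0 0 0;4 -26 -30 0 0 0;4 -26 -30 0 0 0;4 -26 -30 0 0 0;4 -26 -30 0 0 0;4 -26 -30 0 0 0;0 0 0 0 0 0;0 0 0 0 0 0'; python3 - <<'E'
from h import *
o=manip.get_obs();im=manip.grab_frame("wrist");cv2.imwrite("pics/w1.png",im);c=cam("wrist",o)
print(o["ee_pos"],proj(c,[.573,-.36,.033]))
E
```

```text
t: 2.43
ee_pos: [0.5701, -0.3605, 0.2012]
tcp_rot: [-0.961, 1.35, 0.963]
force: [-0.6, 1.0, 0.0]
opening: 0.0916
[ 0.57007697 -0.36047419  0.20115446] [315.64337625 219.15184706]
```

View pics/w1.png

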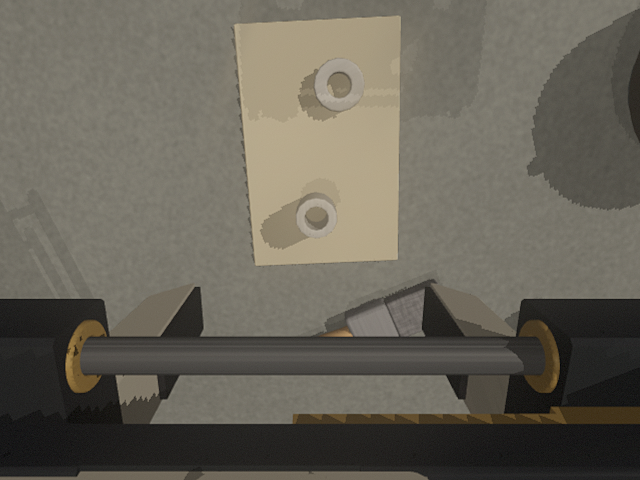

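```bash
python3 - <<'E'
from h import *
im=cv2.imread("pics/w1.png");c=cam("wrist")
h=cv2.cvtColor(im,cv2.COLOR_BGR2HSV);m=((h[...,1]<40)&(h[...,2]>120)).astype(np.uint8)
m[300:]=0
cs,_=cv2.findContours(m,cv2.RETR_CCOMP,cv2.CHAIN_APPROX_NONE)
for k in cs:
    if cv2.contourArea(k)>150: e=cv2.fitEllipse(k);print(np.round(e[0],1),np.round(e[1],1),onz(c,e[0],.033).round(4))
o=manip.get_obs();print(o["ee_pos"])
E
```

```text
[ 44.9 253.6] [21.8 93.7] [ 0.5287 -0.5788  0.033 ]
[316.1 217.7] [37.7 39.5] [ 0.5726 -0.357   0.033 ]
[316.1 217.5] [24.9 25.6] [ 0.5725 -0.357   0.033 ]
[338.5  83.5] [48.1 50.9] [ 0.4819 -0.3087  0.033 ]
[339.1  84.4] [26.4 27.6] [ 0.4827 -0.3085  0.033 ]
[11.  27.4] [14.  21.9] [ 0.3704 -0.5178  0.033 ]
[290.4   3.9] [ 9.3 30.2] [ 0.421  -0.3244  0.033 ]
[290.7 139.5] [331.7 609.7] [ 0.5083 -0.3556  0.033 ]
[487.8 289.7] [16.4 21.7] [ 0.6791 -0.2397  0.033 ]
[164.2 262. ] [14.7 20.2] [ 0.5675 -0.4886  0.033 ]
[534.2 248. ] [14.6 27.5] [ 0.6551 -0.1956  0.033 ]
[493.9 210.2] [12.5 21.7] [ 0.613  -0.2203  0.033 ]
[ 28.9 130.9] [14.5 30.9] [ 0.4376 -0.5418  0.033 ]
[13.8 93.5] [18.8 23.9] [ 0.4102 -0.5388  0.033 ]
[ 0.5705148  -0.35841785  0.20161902]
```

```bash
python3 -m jog '30 -1.4 3 0 0 0;35 0 0 0 0 0;35 0 0 0 0 0;35 0 0 0 0 0;30 0 0 0 0 0;17 0 0 0 0 0;10 0 0 0 0 0;0 0 0 0 0 0;0 0 0 0 0 0'; python3 -m jog '0 0 0 0 0 0;0 0 0 0 0 0;0 0 0 0 0 0;0 0 0 0 0 0;0 0 0 0 0 0;0 0 0 0 0 0;0 0 0 0 0 0;0 0 0 0 0 0;0 0 0 0 0 0;0 0 0 0 0 0' -1
```

```text
t: 3.23
ee_pos: [0.5739, -0.3548, 0.0116]
tcp_rot: [-0.965, 1.346, 0.965]
force: [0.5, 0.6, -0.6]
opening: 0.0915
t: 4.07
ee_pos: [0.5733, -0.3557, 0.0107]
tcp_rot: [-0.964, 1.347, 0.964]
force: [-0.3, -1.0, 0.6]
opening: 0.0321
```

```bash
python3 -m jog '-20 0 0 0 0 0;-40 0 0 0 0 0;-40 0 0 0 0 0;-40 0 0 0 0 0;-30 8 20 0 0 0;-10 8 35 0 0 0;0 8 35 0 0 0;0 8 35 0 0 0;0 8 35 0 0 0;0 8 35 0 0 0'; python3 -m jog '0 8 33 0 0 0;0 0 0 0 0 0;0 0 0 0 0 0;0 0 0 0 0 0'; python3 - <<'E'
from h import *
o=manip.get_obs();im=manip.grab_frame("wrist");cv2.imwrite("pics/w2.png",im);c=cam("wrist",o)
print(o["ee_pos"],o["tcp_rot"],o["opening"],proj(c,[.571,-.031,.066]),proj(c,[.571,-.031,.112]))
E
```

```text
t: 4.9
ee_pos: [0.5906, -0.1537, 0.1908]
tcp_rot: [-0.964, 1.346, 0.964]
force: [0.7, 0.1, -0.3]
opening: 0.0327
t: 5.23
ee_pos: [0.5936, -0.1222, 0.1908]
tcp_rot: [-0.965, 1.347, 0.964]
force: [0.2, -0.0, -0.6]
opening: 0.0319
[ 0.59364172 -0.12224349  0.19077863] [-0.9648332   1.34707743  0.96409219] 0.0319168949594064 [432.19192929 155.89820166] [454.70591438 163.20403738]
```

View pics/w2.png

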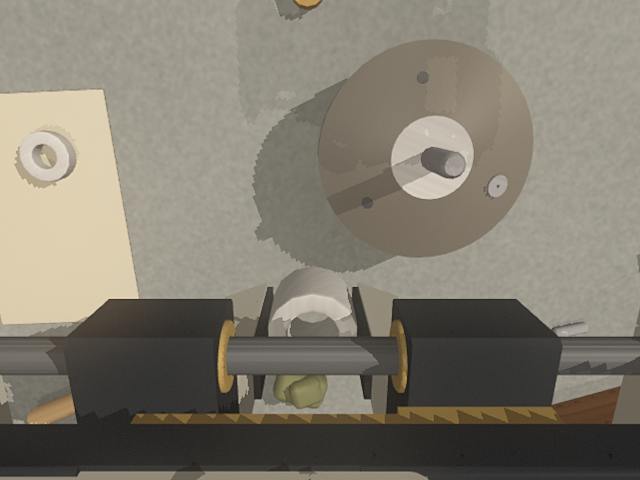

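```bash
python3 - <<'E'
from h import *
im=cv2.imread("pics/w2.png");o=manip.get_obs();c=cam("wrist",o)
h=cv2.cvtColor(im,cv2.COLOR_BGR2HSV)
m=((h[...,2]>165)&(h[...,1]<60)).astype(np.uint8);m[220:]=0;m[:,:350]=0
k=max(cv2.findContours(m,0,1)[0],key=cv2.contourArea);e=cv2.fitEllipse(cv2.convexHull(k));print("hub",e,onz(c,e[0],.066))
m=((h[...,1]<20)&(h[...,2]>100)).astype(np.uint8);m[220:]=0;m[:160]=0;m[:,:480]=0;m[:,520:]=0
k=max(cv2.findContours(m,0,1)[0],key=cv2.contourArea);e=cv2.fitEllipse(cv2.convexHull(k));print("pad",e,onz(c,e[0],.0587))
m=((h[...,1]<20)&(h[...,2]>90)).astype(np.uint8);m[185:]=0;m[:140]=0;m[:,:440]=0;m[:,475:]=0
print("arbtop",onz(c,(455,164),.112))
M=R.from_rotvec(o["tcp_rot"]).as_matrix();print(M.round(4),M.T@(np.array([.571,-.031,.19])-o["ee_pos"]))
cv2.imwrite("pics/z.png",cv2.resize(im[120:210,380:530],None,fx=5,fy=5,interpolation=2))
E
```

```text
hub ((432.00897216796875, 156.98240661621094), (79.38583374023438, 86.19380950927734), 39.06547164916992) [ 0.57170034 -0.03221988  0.066     ]
pad ((497.4006042480469, 185.3942413330078), (15.528141021728516, 22.438308715820312), 28.426103591918945) [0.60686817 0.00787819 0.0587    ]
arbtop [ 0.57152895 -0.0318609   0.112     ]
[[ 0.000e+00 -9.462e-01  3.235e-01]
 [-8.000e-04  3.235e-01  9.462e-01]
 [-1.000e+00 -3.000e-04 -8.000e-04]] [0.00077888 0.05112998 0.07994991]
```

View pics/z.png

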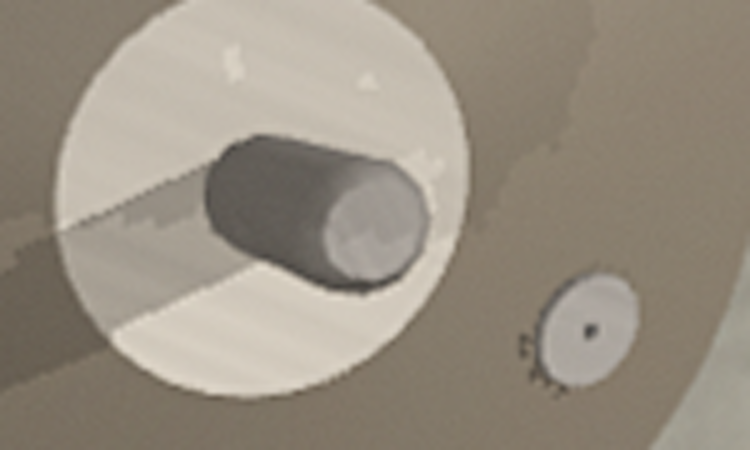

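```bash
python3 -m jog '0 17 26 0 0 0;0 17 26 0 0 0;0 15.8 26.4 0 0 0;20 0 0 0 0 0;25 0 0 0 0 0;12 0 0 0 0 0;0 0 0 0 0 0;0 0 0 0 0 0'; python3 - <<'E'
from h import *
o=manip.get_obs();im=manip.grab_frame("wrist");cv2.imwrite("pics/w3.png",im[150:450,120:520]);print(o["ee_pos"],o["force"],o["moment"])
E
```

```text
t: 5.95
ee_pos: [0.5716, -0.0331, 0.1337]
tcp_rot: [-0.963, 1.349, 0.963]
force: [0.2, -1.1, -0.6]
opening: 0.0322
[ 0.57164175 -0.03314008  0.13366217] [ 0.15606121 -1.09311559 -0.5599547 ] [-0.00273057 -0.0384768   0.02055842]
```

View pics/w3.png

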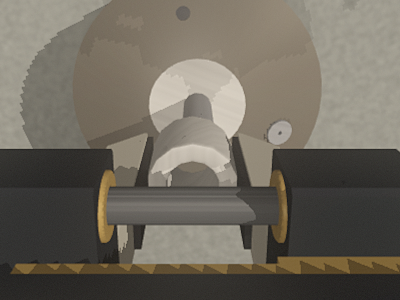

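```bash
python3 - <<'E'
from h import *
im=cv2.imread("pics/w3.png");g=cv2.cvtColor(im,6)
for r in (98,104,110,116,120,124): print(r+150,g[r,176:222:2])
m=manip.camera_model("wrist");K=np.array([[m["fx"],0,m["cx"]],[0,m["fy"],m["cy"]],[0,0,1]]);W=np.linalg.inv(m["T_tool_cam"])
for x in (.0217,.04,.067,.008-.03,.008):
  for dy in(-.017,0,.017):
    p=W@[x,dy,0,1];q=K@p[:3];print(x,dy,(q[:2]/q[2]-[120,150]).round(1))
E
```

```text
248 [198 197 198 201 194 173 106 111 115 119 122 128 130 130 132 134 158 187
 191 203 202 204 204]
254 [161 162 163 165 111 108 108 111 113 119 124 128 128 129 132 135 137 145
 207 199 200 200 200]
260 [163 164 164 164 101 106 104 109 113 118 123 126 127 130 130 133 138 136
 192 201 202 203 203]
266 [163 166 165 156  97 103 112 118 132 129 127 122 125 129 129 131 136 137
 163 205 201 203 203]
270 [113 120 121 126 130 132 134 140 144 145 145 148 149 149 148 151 155 152
 143 210 204 204 204]
274 [120 124 126 129 132 136 138 140 139 143 144 147 149 148 151 155 159 157
 159 159 191 209 205]
0.0217 -0.017 [194.4 169.9]
0.0217 0 [194.4 136.8]
0.0217 0.017 [194.4 102.1]
0.04 -0.017 [194.3 153.4]
0.04 0 [194.3 122.7]
0.04 0.017 [194.3  90.6]
0.067 -0.017 [194.1 133.5]
0.067 0 [194.1 105.7]
0.067 0.017 [194.1  76.9]
-0.022 -0.017 [194.9 224.2]
-0.022 0 [195.  183.7]
-0.022 0.017 [195.  140.6]
0.008 -0.017 [194.6 184.3]
0.008 0 [194.6 149.2]
0.008 0.017 [194.6 112.2]
```

```bash
python3 -m jog '0 0 1.4 0 0 0;5 0 0 0 0 0;5 0 0 0 0 0;5 0 0 0 0 0;5 0 0 0 0 0;5 0 0 0 0 0;0 0 0 0 0 0'; python3 -m jog '8 0 0 0 0 0;8 0 0 0 0 0;8 0 0 0 0 0;5 0 0 0 0 0;0 0 0 0 0 0'
```

```text
t: 6.58
ee_pos: [0.5716, -0.03, 0.1075]
tcp_rot: [-0.964, 1.348, 0.965]
force: [-0.6, 1.0, -1.0]
opening: 0.0323
t: 7.0
ee_pos: [0.5714, -0.0301, 0.0782]
tcp_rot: [-0.964, 1.349, 0.966]
force: [0.1, -0.2, -0.8]
opening: 0.0323
```

```bash
python3 -m jog '2 0 0 0 0 0;1.5 0 0 0 0 0;0 0 0 0 0 0';python3 -m jog '1 0 0 0 0 0;0 0 0 0 0 0'
```

```text
t: 7.25
ee_pos: [0.5724, -0.0301, 0.0762]
tcp_rot: [-0.964, 1.347, 0.964]
force: [0.3, 0.7, -0.0]
opening: 0.0322
t: 7.42
ee_pos: [0.5725, -0.0301, 0.0753]
tcp_rot: [-0.964, 1.346, 0.964]
force: [0.6, 0.3, -0.7]
opening: 0.0321
```

```bash
python3 -m jog '1 0 0 0 0 0;0 0 0 0 0 0;0 0 0 0 0 0';python3 -m jog '1 0 0 0 0 0;0 0 0 0 0 0;0 0 0 0 0 0'
```

```text
t: 7.67
ee_pos: [0.5724, -0.0301, 0.0743]
tcp_rot: [-0.964, 1.347, 0.964]
force: [0.1, 0.1, -0.0]
opening: 0.0325
t: 7.92
ee_pos: [0.5726, -0.0301, 0.0736]
tcp_rot: [-0.964, 1.346, 0.964]
force: [-1.3, 0.5, 5.1]
opening: 0.0327
```

```bash
python3 -m jog '0 0 0 0 0 0;0 0 0 0 0 0;0 0 0 0 0 0;0 0 0 0 0 0;0 0 0 0 0 0;0 0 0 0 0 0;0 0 0 0 0 0;0 0 0 0 0 0;0 0 0 0 0 0;0 0 0 0 0 0' 1; python3 -m jog '-15 0 0 0 0 0;-35 0 0 0 0 0;-35 0 0 0 0 0;-35 0 0 0 0 0;-35 0 0 0 0 0;0 -30 0 0 0 0;0 -30 0 0 0 0;0 0 0 0 0 0;0 0 0 0 0 0'; python3 - <<'E'
from h import *
o=manip.get_obs();im=manip.grab_frame("wrist");c=cam("wrist",o);cv2.imwrite("pics/w4f.png",im)
print(o["ee_pos"],proj(c,[.572,-.031,.096]),proj(c,[.607,.009,.0587]))
cv2.imwrite("pics/w4.png",cv2.resize(im[80:300,220:500],None,fx=2,fy=2))
np.save("o4.npy",np.r_[o["ee_pos"],o["tcp_rot"]])
E
```

```text
t: 8.75
ee_pos: [0.5724, -0.0301, 0.0732]
tcp_rot: [-0.964, 1.347, 0.964]
force: [-0.2, 1.1, 0.1]
opening: 0.0907
t: 9.5
ee_pos: [0.6298, -0.0501, 0.2278]
tcp_rot: [-0.964, 1.348, 0.963]
force: [-1.1, 0.2, 0.5]
opening: 0.0916
[ 0.62982006 -0.05014592  0.22783135] [313.06168367 140.02645979] [376.28439169 164.08971548]
```

View pics/w4.png

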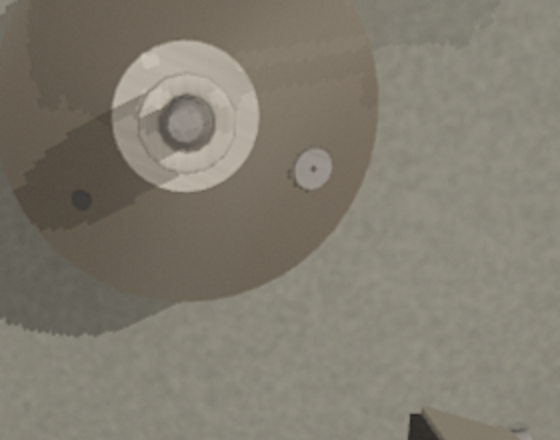

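```bash
python3 -m jog '0 22.7 31.8 0 0 0;0 22.7 31.8 0 0 0;0 22.7 31.8 0 0 0;0 22.7 31.8 0 0 0;0 22.7 31.8 0 0 0;0 22.7 31.8 0 0 0;0 22.7 31.8 0 0 0;0 22.7 31.8 0 0 0;0 22.7 31.8 0 0 0;0 22.7 31.8 0 0 0'; python3 -m jog '0 0 0 0 0 0;0 0 0 0 0 0;0 0 0 0 0 0'; python3 - <<'E'
from h import *
o=manip.get_obs();im=manip.grab_frame("wrist");c=cam("wrist",o);cv2.imwrite("pics/w5.png",im)
print(o["ee_pos"],o["tcp_rot"],o["joints"].round(2),proj(c,[.5175,.324,.122]),proj(c,[.5175,.324,.066]),proj(c,[.5175,.324,.060]))
E
```

```text
t: 10.38
ee_pos: [0.5146, 0.3262, 0.2283]
tcp_rot: [-0.964, 1.347, 0.965]
force: [1.1, -0.6, 0.5]
opening: 0.0916
t: 10.63
ee_pos: [0.516, 0.3241, 0.2281]
tcp_rot: [-0.965, 1.347, 0.965]
force: [0.1, -0.7, -0.6]
opening: 0.0922
[0.51599876 0.32408115 0.22809194] [-0.96515295  1.34734346  0.96454269] [-1.01  0.43  0.52  1.64 -0.23  1.13  0.82] [314.61927394 238.96914892] [314.33783907 219.08778783] [314.31304595 217.33633147]
```

View pics/w5.png

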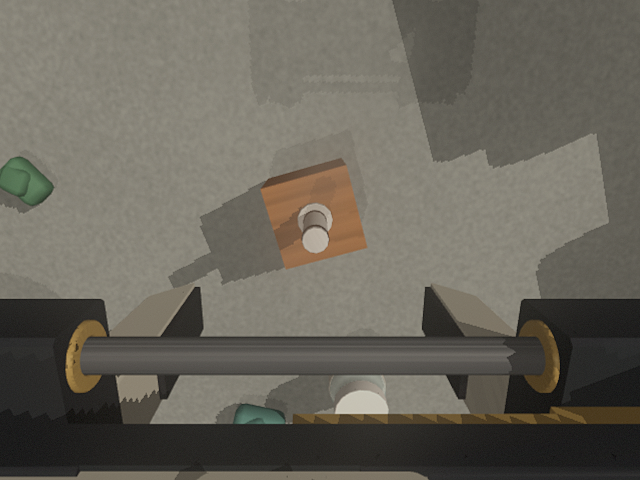

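```bash
python3 -m jog '30 -1.4 .5 0 0 0;30 0 0 0 0 0;30 0 0 0 0 0;30 0 0 0 0 0;20 0 0 0 0 0;10 0 0 0 0 0;0 0 0 0 0 0;0 0 0 0 0 0'; python3 -m jog '0 0 0 0 0 0;0 0 0 0 0 0;0 0 0 0 0 0;0 0 0 0 0 0;0 0 0 0 0 0;0 0 0 0 0 0;0 0 0 0 0 0;0 0 0 0 0 0;0 0 0 0 0 0;0 0 0 0 0 0' -1;  python3 -m jog '0 0 0 0 0 0;0 0 0 0 0 0;0 0 0 0 0 0;0 0 0 0 0 0' -1
```

```text
t: 11.35
ee_pos: [0.5189, 0.3238, 0.0789]
tcp_rot: [-0.963, 1.347, 0.963]
force: [-0.5, -0.3, 0.7]
opening: 0.092
t: 12.18
ee_pos: [0.5181, 0.3247, 0.0782]
tcp_rot: [-0.964, 1.347, 0.964]
force: [0.2, 0.1, -0.6]
opening: 0.0298
t: 12.52
ee_pos: [0.5181, 0.3247, 0.0782]
tcp_rot: [-0.964, 1.347, 0.964]
force: [-0.0, -0.5, -0.8]
opening: 0.0175
```

```bash
python3 -m jog '-10 0 0 0 0 0;-20 0 0 0 0 0;-30 0 0 0 0 0;-30 0 0 0 0 0;-30 0 0 0 0 0;0 0 0 0 0 0'; python3 -m jog '0 -20 -23.8 0 0 0;0 -20 -23.8 0 0 0;0 -20 -23.8 0 0 0;0 -20 -23.8 0 0 0;0 -20 -23.8 0 0 0;0 -20 -23.8 0 0 0;0 -20 -23.8 0 0 0;0 -20 -23.8 0 0 0;0 -20 -23.8 0 0 0;0 -20 -23.8 0 0 0';python3 -m jog '0 0 0 0 .1076 .0442;0 0 0 0 .1076 .0442;0 0 0 0 .1076 .0442;0 0 0 0 0 0;0 0 0 0 0 0;0 0 0 0 0 0'; python3 - <<'E'
from h import *
o=manip.get_obs();M=R.from_rotvec(o["tcp_rot"]).as_matrix();n=np.array([.2254,.2572,.9397]);print(o["ee_pos"],o["joints"].round(2),o["opening"],-M[:,0],np.arccos(-M[:,0]@n))
S=np.array([.607,.009,.0587]);print((M.T@(S+.085*n-o["ee_pos"])*1000).round(1))
cv2.imwrite("pics/s6f.png",manip.grab_frame("side"));im=manip.grab_frame("wrist");cv2.imwrite("pics/w6.png",im)
E
```

```text
t: 13.02
ee_pos: [0.5211, 0.3258, 0.2049]
tcp_rot: [-0.962, 1.338, 0.963]
force: [2.2, 0.0, -0.4]
opening: 0.0176
t: 13.85
ee_pos: [0.631, 0.0335, 0.1985]
tcp_rot: [-0.964, 1.347, 0.964]
force: [0.7, 0.3, -0.9]
opening: 0.0174
t: 14.35
ee_pos: [0.6308, 0.0346, 0.198]
tcp_rot: [-1.074, 1.698, 0.934]
force: [-0.8, -0.7, -2.3]
opening: 0.0173
[0.63078823 0.03464022 0.19804758] [-0.59  0.7   0.61  1.39 -0.13  1.41  1.23] 0.01732248364579718 [0.22466416 0.25769758 0.93974357] 0.0027750593041005844
[57.9 -4.7 14.1]
```

```bash
python3 -m jog '20 -2 5 0 0 0;20 -2 5 0 0 0;18 -.7 4 0 0 0;0 0 0 0 0 0;0 0 0 0 0 0;0 0 0 0 0 0'; python3 - <<'E'
from h import *
o=manip.get_obs();M=R.from_rotvec(o["tcp_rot"]).as_matrix();n=np.array([.2254,.2572,.9397])
S=np.array([.607,.009,.0587]);print(o["force"],(M.T@(S+.0602*n-o["ee_pos"])*1000).round(1))
tip=o["ee_pos"]+M[:,0]*.0602
a=manip.grab_frame("side");b=manip.grab_frame("top");w=manip.grab_frame("wrist")
print("tip",tip,[proj(cam(k,o),tip) for k in("side","top","wrist")],[proj(cam(k,o),S) for k in("side","top","wrist")])
z=lambda i,x,y:cv2.resize(i[y-35:y+35,x-45:x+45],None,fx=4.4,fy=4.4,interpolation=2)
ww=cv2.resize(w[80:380,120:520],(396,308))
cv2.imwrite("pics/c7.png",np.vstack([np.hstack([z(a,316,225),z(b,312,227)]),np.hstack([ww,ww*0])]))
cv2.imwrite("pics/side7.png",a);cv2.imwrite("pics/w7.png",w)
E
```

```text
t: 14.95
ee_pos: [0.6268, 0.0306, 0.1405]
tcp_rot: [-1.073, 1.696, 0.932]
force: [0.8, -0.5, -0.5]
opening: 0.0176
[ 0.80107435 -0.48318565 -0.54527666] [26.7  0.5  0.6]
tip [0.61340461 0.0151342  0.0838996 ] [array([310.15506871, 232.15013494]), array([309.32628505, 221.65981559]), array([314.02908711, 260.03184008])] [array([314.0662323 , 238.62923763]), array([312.55815967, 226.81564023]), array([314.76584546, 244.7411399 ])]
```

View pics/c7.png

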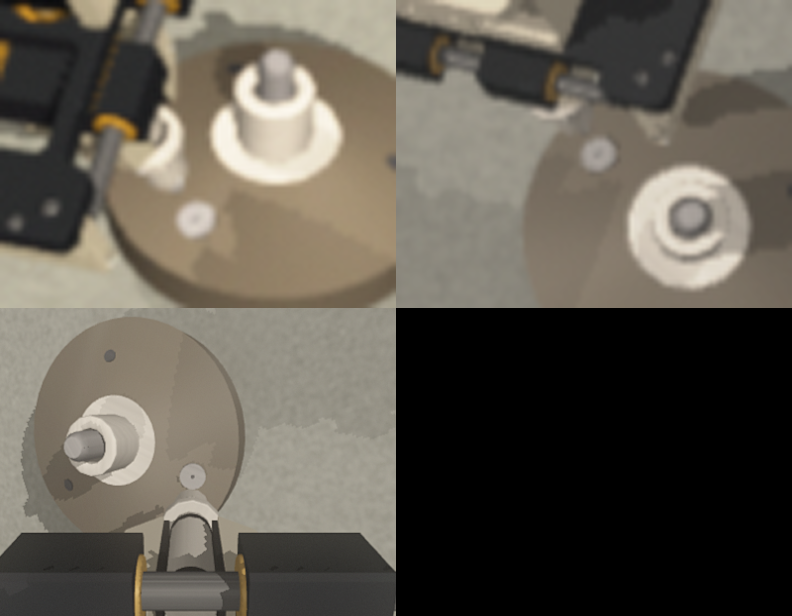

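```bash
python3 -m jog '8 .5 .6 0 0 0;8 0 0 0 0 0;6 0 0 0 0 0;2 0 0 0 0 0;0 0 0 0 0 0;0 0 0 0 0 0'; python3 -m jog '2 0 0 0 0 0;0 0 0 0 0 0;0 0 0 0 0 0';python3 -m jog '1.5 0 0 0 0 0;0 0 0 0 0 0;0 0 0 0 0 0'
```

```text
t: 15.6
ee_pos: [0.6204, 0.0256, 0.1158]
tcp_rot: [-1.074, 1.698, 0.934]
force: [0.1, 0.1, -1.3]
opening: 0.0171
t: 15.85
ee_pos: [0.6204, 0.0252, 0.1143]
tcp_rot: [-1.074, 1.697, 0.934]
force: [0.8, 1.9, 0.1]
opening: 0.0177
t: 16.1
ee_pos: [0.62, 0.0248, 0.1129]
tcp_rot: [-1.074, 1.697, 0.934]
force: [1.0, 0.3, 1.0]
opening: 0.0175
```

```bash
python3 - <<'E'
from h import *
n=np.array([.2254,.2572,.9397])
o=manip.get_obs();M=R.from_rotvec(o["tcp_rot"]).as_matrix()
S=np.array([.607,.009,.0587]);print(o["t"],o["force"],o["force"]@n,(M.T@(S+.0602*n-o["ee_pos"])*1000).round(1))
w=manip.grab_frame("wrist");cv2.imwrite("pics/w8.png",cv2.resize(w[180:340,220:410],None,fx=4,fy=3.7))
E
```

```text
16.1 [1.02427667 0.27520083 1.02209877] 1.2621198292381972 [-2.3 -0.4 -0.9]
```

View pics/w8.png

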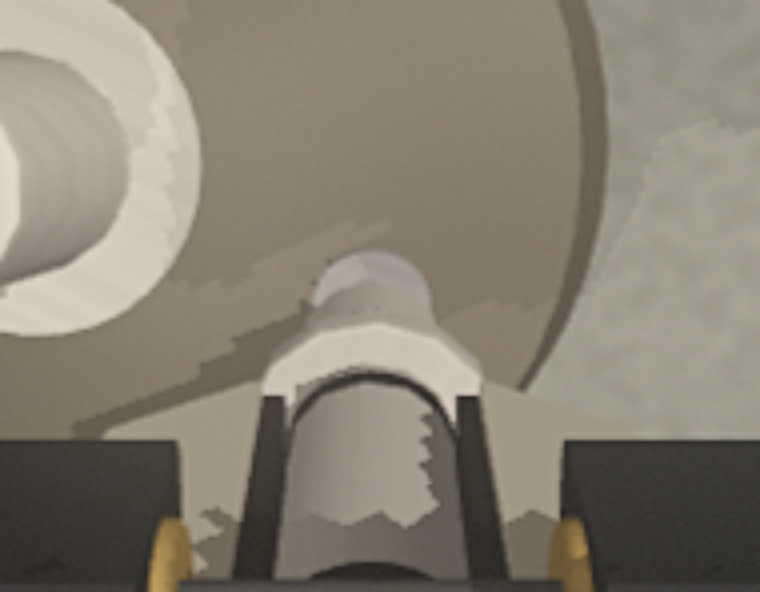

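```bash
python3 -m jog '1 0 0 0 0 0;0 0 0 0 0 0;0 0 0 0 0 0'; for i in 1 2 3 4 5 6; do python3 -m jog '0 0 0 0 0 0;0 0 0 0 0 0' | grep -E 'ee_pos|force'; done
```

```text
t: 16.4
ee_pos: [0.6197, 0.0245, 0.1119]
tcp_rot: [-1.074, 1.697, 0.934]
force: [1.2, 1.2, 2.5]
opening: 0.0172
ee_pos: [0.6196, 0.0246, 0.1119]
force: [1.7, 1.0, 1.2]
ee_pos: [0.6196, 0.0245, 0.1118]
force: [1.8, 0.4, 1.7]
ee_pos: [0.6196, 0.0245, 0.1118]
force: [1.5, 1.0, 2.3]
ee_pos: [0.6196, 0.0246, 0.1118]
force: [1.6, 1.0, 0.9]
ee_pos: [0.6195, 0.0245, 0.1118]
force: [2.4, 1.5, 1.7]
ee_pos: [0.6195, 0.0245, 0.1118]
force: [2.0, 1.7, 1.1]
```

```bash
python3 -m jog '.6 0 0 0 0 0;0 0 0 0 0 0;0 0 0 0 0 0;0 0 0 0 0 0;0 0 0 0 0 0'; python3 - <<'E'
from h import *
o=manip.get_obs();M=R.from_rotvec(o["tcp_rot"]).as_matrix();n=np.array([.2254,.2572,.9397]);S=np.array([.607,.009,.0587])
print((M.T@(S+.0602*n-o["ee_pos"])*1000).round(1),np.degrees(np.arccos(-M[:,0]@n)),(o["force"]+[0,0,1.08])@n)
manip.job_done()
E
```

```text
t: 17.82
ee_pos: [0.6194, 0.0244, 0.1112]
tcp_rot: [-1.074, 1.698, 0.934]
force: [1.9, 0.7, 2.0]
opening: 0.0175
[-4.1 -0.6 -0.8] 0.15550867948815103 3.4962902328852805
the job is handed in; nothing more can be done
```

I fitted the tall ring over the arbor onto the hub and let it go. I then lifted the gauge from its stand and held its point on the pad, still gripped and pressing, when I handed the job in at about 18 s of the 62 s allowed.

- **Ring:** it met the hub with about 5 N at the expected height. After release, the wrist picture showed it sitting flat around the arbor.
- **Gauge position:** from the arm's pose, the point is about 1 mm off the pad's middle sideways. The tool is 0.2° from square to the bevel, assuming the gauge did not tilt in the grip.
- **Plunger:** the pose puts it about 4 mm in, which is half way. The force, corrected for the gauge's weight, read about 3.5 N, which points to roughly 3.5 mm. A single force reading is noisy by about 1 N, so the two agree.

I did not compare the other objects' positions before and after, but nothing touched them on the way. No check failed.

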